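# Kit the steering-pivot tray and hold it out level for the mechanic

## Robot

A 6-joint arm with a two-finger parallel gripper is mounted at the origin on the work surface. World frame = base frame: x ahead of the robot, y to its left, z up, the work surface at z = 0. Lengths are in m, angles in rad, forces in N, time in s.
With the tool pointing down it reaches from about 0.2 to 0.875 m from the base axis. Payload 3.4 kg.
Tool frame: the origin (TCP) lies between the finger pads; the fingertips stand 25 mm ahead of it and the grasp point (between the pads) lies 6 mm ahead of it (r.nose_length is the z of the fingertips in the tool frame, in m); z points along the fingers, x is the direction in which the jaws open and shut, and the axes are right-handed (so a half turn about z gives the same grasp; the last joint's range is limited). The gripper opens to 94 mm and grips with 3 to 60 N. Pads are 16 mm wide; open, the fingers measure 119 mm over their backs; the gripper's body (75 mm by 177 mm) begins 78 mm behind the grasp point.
Start: joints at [-1.468, 0.276, 1.505, -0, 1.361, -0.121], TCP at [0.128, -0.561, 0.23] pointing down, gripper open.
Joint ranges: [-2.89, 2.89], [-0.75, 2.08], [0.22, 2.7], [-1.18, 4.32], [0.11, 2.71], [-2.7, 2.7]. Speed limits (rad/s): [2.57, 2.57, 3.14, 3.14, 3.14, 3.14].

## Interface

Orientations are given as a unit quaternion [w, x, y, z].
In Python, from plant import r, gripper_to, inverse_kinematics, vision, models, telemetry gives the robot as it stands. Calls block until the motion is done:
- r.move_to(position, orientation): joint-space move of the TCP to a pose.
- r.move_l(position, rot=None, vel=0.15, guard=None): straight line of the TCP; rot=None keeps the orientation; vel is the mean speed in m/s. With guard (N) it stops when the force on the tool has changed by that much, and returns True; else False.
- r.movej(angles): joint-space move.
- gripper_to(opening, f_grip=None): finger opening in m; f_grip is the grip in N (None keeps the last); returns when the fingers have stopped.
- r.hold(seconds).
- inverse_kinematics(position, orientation): joint angles nearest the present ones, or None.
- vision.snapshot(name): name is "scene" or "top" or "wrist"; returns the picture (420x560x3 uint8, red, green, blue); there is no depth.
- vision.get_calibration(name): a dict with "fx", "fy", "cx", "cy" (pixels), "position" and "orientation" of the camera in the world. Camera axes: x right, y down, z forward; pixel columns grow to the right and rows downward; lengths in m; the calibration is good to about 2 mm. A picture is of the moment at which its call begins: read the wrist's pose just before it. get_calibration takes no time and is no camera call; for the wrist camera it gives the pose at the moment of the call.
A pose or a line that the arm cannot do raises r.PlanningError and nothing moves.
- r.sign_off(): hands the job in, once; it reports no verdict.
Trained networks look in the newest picture that a camera, given by its name, has taken for a name from the list of things; names that differ only in an ending like _2 or _b are one class to them, and where a whole thing is asked for, a point or a joint stands for the part that bears it (a point fixed in the world has none). Each returns a list of dicts, best first, with "score" (0 to 1); they miss things now and then, are a little off and sometimes report something else, mostly with a low value. They report only what shows in the picture. A call takes as long as a camera call. They do not tell look-alikes from the thing itself.
- models.boxes_of(thing, camera): "at" ([x, y, z] in m, in world coordinates, good to about 4 mm: the middle of the surface that is visible of it).
- models.regions_of(thing, camera): "pixels" (420x560 bool, what is visible of it).
- models.mark_of(thing, camera): "at" ([x, y, z] in m, in world coordinates, good to about 4 mm: a listed point, or the origin of a listed thing).
Readings, each from a call of its own:
- telemetry.current_t(): time.
- telemetry.current_joints(): joint angles.
- telemetry.current_dq(): joint speeds.
- telemetry.current_joint_efforts(): joint torques, N m.
- telemetry.current_ee_pos(): TCP position.
- telemetry.current_tool_rot(): TCP orientation.
- telemetry.current_wrist_force(): force on the tool from outside, world axes, zero at the start.
- telemetry.current_torque(): the same for the moment, N m.
- telemetry.current_opening(): finger opening in m.
Only numpy, scipy, OpenCV 4.12 (cv2) and the standard library are available. Lean on these libraries where they do the work, as an engineer would, in place of code of your own. Each camera call takes 0.05 s, during which the arm holds its last target. There are 200 camera calls.

## Task

Load the parts tray for the cargo-trike's steering pivot: stack the bearing cup, then the spacer ring, then the cap disc squarely in the tray's round nest, each seated before the next. Then take the tray by its handle, keep it level all the way so that the loose steel ball stays in its shallow pocket, and carry it over the mechanic's rubber mat. Finish while still holding it there by the handle: level, still, centred over the mat, its underside about 15 cm above the bench; leave the pivot housing, the grease jar and the wrench undisturbed.

Things in the scene. Friction and masses are not known exactly. Their poses are not given: they have to be found in the camera images.
- tray: grey plastic parts tray, 250 mm long (its x), 130 mm wide (its y), 0.27 to 0.53 kg empty, loose on the bench. Origin: centre of its underside, z up. Floor 8 mm above the underside, edge lip 3 mm higher. A round aluminium nest stands at its +x end, a shallow ball pocket at its -x end, a black bar handle across it between them; the loaded tray balances within about 15 mm of the handle
- tray_handle (a point): middle of the tray's handle bar, at tray x = +15 mm, 56 mm above the tray's underside. The bar is 12 mm thick (tray x), 18 mm tall and 100 mm long (tray y), carried on two 11 mm posts at tray y = +42 and -42 mm; open space of 39 mm under it. Pinch it from above across its 12 mm thickness, midway between the posts
- nest (a point): centre of the round nest's floor, at tray x = +80 mm, 8 mm above the tray's underside. Two facing curved walls on its tray +x and -x sides, 48.5 mm inside diameter, 4 mm thick, straight for 31 mm above the floor, then flared to 57 mm wide at 40 mm above it; the gaps on its tray +y and -y sides, about 35 mm wide, let fingers closing along tray y reach down to the tray floor
- nest_spacer (a point): where the centre of the spacer's underside must come: 18 mm above the nest's floor
- nest_cap (a point): where the centre of the cap's underside must come: 30 mm above the nest's floor. The finished stack is 40 mm high
- ball_pocket (a point): centre of the floor of the ball pocket, at tray x = -80 mm, 10 mm above the tray's underside: a flat-floored round dish, 30 mm inside diameter, whose rim stands only 2.5 mm above its floor
- ball_center (a point): centre of the loose steel bearing ball, 16 mm diameter, 17 g, free to roll about in the ball pocket (it sits 8 mm above its floor)
- cup: dark anodised aluminium bearing cup, 44 mm outside diameter, 18 mm tall, with a 30 mm wide blind bore 11 mm deep open upward, 70 g, standing on the bench. Origin: centre of its underside
- spacer: plain aluminium spacer ring, 44 mm outside diameter, 28 mm hole right through, 12 mm tall, 30 g, lying on the bench. Origin: centre of its underside
- cap: flat solid aluminium cap disc, 44 mm diameter, 10 mm thick, 42 g, with an 8 mm dark bolt hole marked at the centre of its top, lying on the bench. Origin: centre of its underside
- mat: the mechanic's black rubber bench mat, 200 mm square, 4 mm thick, fixed; origin: centre of its underside on the bench. The pivot housing stands on it
- housing: grey pivot housing, round, 68 mm wide at the foot, 48 mm tall, standing loose on the mat: leave it alone. Origin: centre of its underside
- grease: white grease jar with a black lid, 68 mm wide, 60 mm tall, standing loose at the far side of the bench: leave it alone. Origin: centre of its underside
- wrench: steel wrench, 170 mm long, lying at the far side of the bench: leave it alone. Origin: under its middle, x along its length
Not all that is in view belongs to the job. Leave any yellow look-alike of the cap alone.

How it is judged:
On the way, in this order (a step that is already met when the one before it is completed fails the run):
1. the bearing cup is seated on the nest's floor (distance between cup and nest below 0.006 m and angle between the z axis of cup and the z axis of tray, either way round below 0.06 rad), for 0.2 s.
2. the spacer ring is seated on the cup in the nest (distance between cup and nest below 0.006 m and distance between spacer and nest_spacer below 0.006 m and angle between the z axis of spacer and the z axis of tray, either way round below 0.06 rad), for 0.2 s.
3. the cap disc is seated on the spacer, the stack square in the nest, and the fingers have let go of it with the tray still on the bench (distance between spacer and nest_spacer below 0.006 m and distance between cap and nest_cap below 0.006 m and angle between the z axis of cap and the z axis of tray, either way round below 0.06 rad and contact force between cap and the fingers below 0.1 N and height (world z) of tray below 0.01 m), for 0.2 s.
4. the tray is lifted clear of the bench, level, with the ball in its pocket (height (world z) of tray above 0.06 m and angle between tray's own z axis and vertical below 0.2 rad and distance between ball_center and ball_pocket below 0.016 m), for 0.2 s.
At the end, for the whole second after the job is handed in: Tray held still by the gripper alone, within 45 mm of the handle's middle: underside 100 to 220 mm above the bench, centre within 50 mm of the mat's, level within 5 degrees; ball in its pocket; cup, spacer, cap in this order within 6 mm of their seats, cap square to 3.4 degrees (height (world z) of tray between 0.1 and 0.22 m and horizontal distance between tray and mat below 0.05 m and angle between tray's own z axis and vertical below 0.09 rad and linear speed of tray below 0.03 m/s and contact force between tray and the fingers above 2 N and distance between the grasp point and tray_handle below 0.045 m and contact force between tray and housing below 0.1 N and distance between ball_center and ball_pocket below 0.016 m and distance between cup and nest below 0.006 m and distance between spacer and nest_spacer below 0.006 m and distance between cap and nest_cap below 0.006 m and angle between the z axis of cap and the z axis of tray, either way round below 0.06 rad); the arm keeps its last pose, push and grip.
It fails at once if the ball left its pocket (distance between ball_center and ball_pocket above 0.02 m).
It fails at once if the tray was tipped by more than 20 degrees (angle between tray's own z axis and vertical above 0.35 rad).
It fails at once if the pivot housing was disturbed (distance of housing from where it was at the start of the episode above 0.02 m).
It fails at once if the grease jar was disturbed (distance of grease from where it was at the start of the episode above 0.02 m).
It fails at once if the wrench was disturbed (distance of wrench from where it was at the start of the episode above 0.02 m).
It also fails if it takes over 72 s, if anything falls off the work surface, if the arm or the gripper's body presses on something with over 40 N, if the wrist force passes 120 N, or if a joint passes its speed limit or range.

## Working session

There is one attempt and no reset: what is moved stays moved. The work goes in short steps, each a Python script; the robot and the scene stay as the last script left them, time stands still between calls to the robot, and variables do not carry over. Pictures are saved under pics/ and viewed, about 8 in all and at most 12, crops included, and the job is handed in when it is done.

```bash
mkdir -p pics; ls; python3 - <<'E'
from plant import r, vision, models, telemetry
import cv2, numpy as np
ims=[]
for c in ("top","scene"):
    im=vision.snapshot(c); cv2.imwrite(f"pics/{c}0.png",im[:,:,::-1])
    for t in ["tray","tray_handle","nest","ball_pocket","ball_center","cup","spacer","cap","mat","housing","grease","wrench"]:
        print(c,t,[(np.round(d["at"],4).tolist(),round(d["score"],2)) for d in models.mark_of(t,c)][:3])
    k=vision.get_calibration(c);print(k)
print(telemetry.current_t())
E
```

```text
pics
top tray [([0.4655, 0.2672, 0.0001], 0.98)]
top tray_handle [([0.4833, 0.2608, 0.0583], 0.73)]
top nest [([0.5475, 0.2618, 0.0088], 0.63), ([0.5452, 0.2589, 0.0312], 0.63), ([0.5456, -0.0049, 0.002], 0.24)]
top ball_pocket [([0.3859, 0.2763, 0.0253], 0.73)]
top ball_center [([0.3863, 0.2773, 0.021], 0.37)]
top cup [([0.436, -0.0082, -0.0013], 0.89), ([0.4707, 0.2657, -0.0018], 0.16)]
top spacer [([0.4875, -0.2944, -0.0012], 0.51), ([0.6452, -0.0287, 0.0032], 0.47), ([0.4678, 0.2684, -0.004], 0.2)]
top cap [([0.5471, -0.0051, -0.0004], 0.88), ([0.5098, -0.0818, 0.0006], 0.78), ([0.4983, 0.0754, -0.0013], 0.58)]
top mat [([0.4887, -0.2943, 0.0008], 0.91)]
top housing [([0.529, -0.3413, 0.003], 0.97)]
top grease [([0.7657, 0.0978, -0.001], 0.82)]
top wrench [([0.7658, -0.1201, 0.0042], 0.78), ([0.4802, 0.2627, 0.0576], 0.35)]
{'fx': 458.85288115835164, 'fy': 458.85288115835164, 'cx': 283.9597250111928, 'cy': 209.3751059795576, 'position': array([0.44784597, 0.01376783, 0.99778324]), 'orientation': array([-0.04643127,  0.70636667, -0.70498334,  0.04345975])}
scene tray [([0.4656, 0.
[... 235 characters left out ...]
 0.61)]
scene ball_center [([0.382, 0.2763, 0.0183], 0.49)]
scene cup []
scene spacer [([0.6468, -0.0296, 0.0012], 0.78)]
scene cap [([0.5074, -0.084, 0.0002], 0.76), ([0.4959, 0.0742, 0.0005], 0.68), ([0.6036, 0.0832, -0.0007], 0.57)]
scene mat [([0.4841, -0.293, 0.0003], 0.96)]
scene housing [([0.5329, -0.3377, 0.0007], 0.78)]
scene grease [([0.7677, 0.0969, 0.0012], 0.81), ([0.5467, 0.2567, 0.0251], 0.4)]
scene wrench [([0.7646, -0.1184, -0.0], 0.55)]
{'fx': 517.2180965460774, 'fy': 517.2180965460774, 'cx': 277.7576822280309, 'cy': 205.39359499633804, 'position': array([ 1.28863804, -0.55302443,  0.68927528]), 'orientation': array([-0.42859071,  0.7912545 ,  0.38949685, -0.19626139])}
1.3
```

View pics/top0.png

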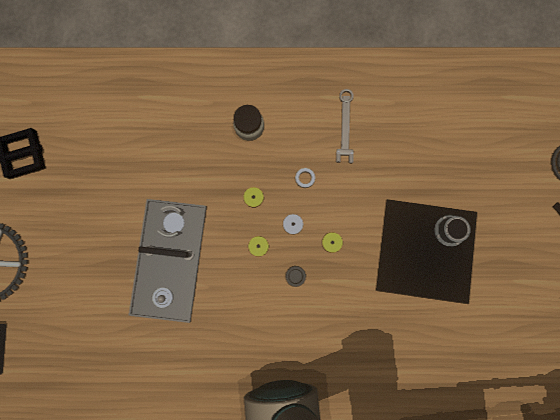

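View pics/scene0.png

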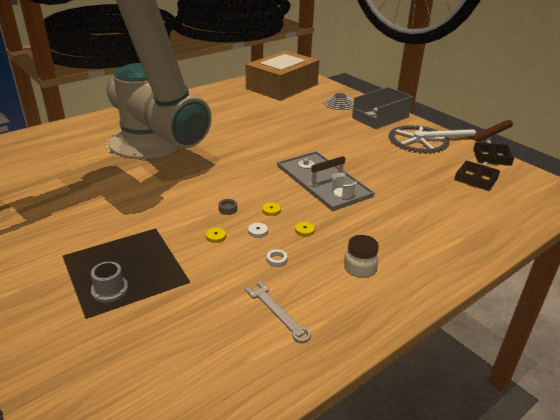

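The top view shows the tray at left, with the nest at px (172,222), the handle at (165,253) and the ball pocket at (162,297). The cup is at (295,276), the silver cap at (293,224) and the spacer at (305,178), with three yellow decoys around the cap. The mat is at (427,252) with the housing at its far corner. The scene view agrees, so next I'll refine with the wrist camera.

```bash
cat > h.py <<'E'
from plant import r, gripper_to, inverse_kinematics, vision, models, telemetry
import cv2, numpy as np
from scipy.spatial.transform import Rotation as R
def quat(yaw, flip=False):
    """tool down, jaws along tray y, for tray yaw"""
    a=yaw+np.pi/2+(np.pi if flip else 0)
    x=np.array([np.cos(a),np.sin(a),0]); z=np.array([0,0,-1.])
    q=R.from_matrix(np.c_[x,np.cross(z,x),z]).as_quat()
    return q[[3,0,1,2]]
def ray(k,u,v,z):
    q=np.asarray(k["orientation"]); M=R.from_quat(q[[1,2,3,0]]).as_matrix()
    d=M@[(u-k["cx"])/k["fx"],(v-k["cy"])/k["fy"],1]; p=np.asarray(k["position"])
    return p+d*(z-p[2])/d[2]
def look(name,tag):
    k=vision.get_calibration(name); im=vision.snapshot(name)
    cv2.imwrite(f"pics/{tag}.png",im[:,:,::-1]); return k,im
def marks(t,c):
    return [(np.round(d["at"],4).tolist(),round(d["score"],2)) for d in models.mark_of(t,c)][:3]
T=telemetry
E
python3 - <<'E'
from h import *
for p in ([.546,.26,.1],[.55,0,.1]):
    for f in (0,1): print(p,f,np.round(inverse_kinematics(p,quat(-.1,f)),2) if inverse_kinematics(p,quat(-.1,f)) is not None else None)
# best flip: small |q6|
f=min((0,1),key=lambda f:abs(inverse_kinematics([.5,.1,.2],quat(-.1,f))[5]) if inverse_kinematics([.5,.1,.2],quat(-.1,f)) is not None else 9)
print("flip",f)
q=quat(-.1,f)
r.move_to([.50,.0,.27],q); k,im=look("wrist","w_parts")
print({a:np.round(v,3) for a,v in k.items()})
for t in ("cup","spacer","cap"): print(t,marks(t,"wrist"))
r.move_to([.46,.265,.27],q); k,im=look("wrist","w_tray")
print({a:np.round(v,3) for a,v in k.items()})
for t in ("tray","nest","tray_handle","ball_pocket","ball_center"): print(t,marks(t,"wrist"))
print(T.current_t())
a=cv2.imread("pics/w_parts.png");b=cv2.imread("pics/w_tray.png")
cv2.imwrite("pics/w2.png",cv2.resize(np.vstack([a,b]),None,fx=.71,fy=.71))
E
```

```text
[0.546, 0.26, 0.1] 0 [ 0.33  0.42  1.63 -0.    1.09 -1.14]
[0.546, 0.26, 0.1] 1 [ 0.33  0.42  1.63 -0.    1.09  2.  ]
[0.55, 0, 0.1] 0 [-0.13  0.34  1.75 -0.    1.04 -1.6 ]
[0.55, 0, 0.1] 1 [-0.13  0.34  1.75 -0.    1.04  1.54]
flip 0
{'fx': np.float64(313.247), 'fy': np.float64(313.247), 'cx': np.float64(274.49), 'cy': np.float64(208.883), 'position': array([0.43 , 0.008, 0.423]), 'orientation': array([0.093, 0.736, 0.665, 0.084])}
cup [([0.4311, -0.0056, 0.0028], 0.96)]
spacer []
cap [([0.5053, -0.0838, -0.0017], 0.85), ([0.606, 0.0836, -0.0019], 0.83), ([0.5438, -0.0016, 0.0014], 0.79)]
{'fx': np.float64(313.247), 'fy': np.float64(313.247), 'cx': np.float64(274.49), 'cy': np.float64(208.883), 'position': array([0.39 , 0.273, 0.423]), 'orientation': array([0.093, 0.736, 0.665, 0.084])}
tray [([0.4709, 0.2692, -0.0007], 0.74), ([0.4849, 0.264, 0.0555], 0.45)]
nest [([0.5465, 0.2592, 0.0084], 0.6)]
tray_handle [([0.4814, 0.265, 0.0542], 0.67)]
ball_pocket [([0.3848, 0.2754, 0.0132], 0.7), ([0.486, 0.2618, 0.0527], 0.4)]
ball_center []
5.2417
```

View pics/w2.png

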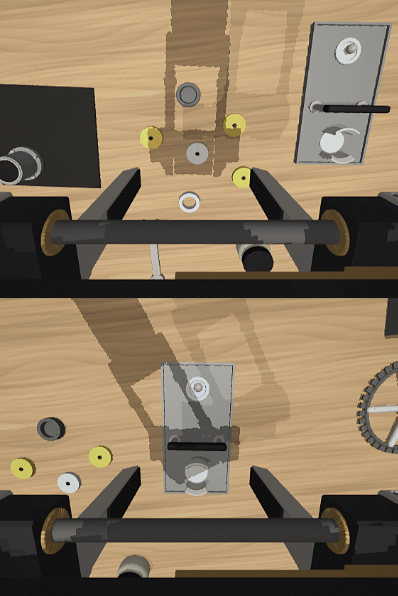

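```bash
python3 - <<'E'
from h import *
for c in ("wrist","top"):
    k,im=look(c,"t_"+c)
    ds=models.regions_of("tray",c)
    for d in ds[:2]:
        m=d["pixels"].astype(np.uint8); print(c,d["score"],m.sum())
        if m.sum()<3000: continue
        m=cv2.morphologyEx(m,cv2.MORPH_OPEN,np.ones((5,5)))
        cs,_=cv2.findContours(m,cv2.RETR_EXTERNAL,cv2.CHAIN_APPROX_NONE); ct=max(cs,key=cv2.contourArea)
        w=np.array([ray(k,u,v,.008)[:2] for u,v in ct[:,0].astype(float)],np.float32)
        b=cv2.minAreaRect(w); print(" rect",b); bp=cv2.boxPoints(b); print(np.round(bp,4).tolist())
    if c=="top":
        for t in ("cup","spacer","cap"):
            for d in models.regions_of(t,c)[:4]:
                v,u=np.nonzero(d["pixels"]); print(t,round(d["score"],2),len(u),np.round(ray(k,u.mean(),v.mean(),.008),4), im[d["pixels"]].mean(0).round())
    print(marks("nest",c),marks("tray_handle",c),marks("ball_pocket",c))
print(T.current_t())
E
```

```text
wrist 0.62 18180
 rect ((0.47026950120925903, 0.2680550217628479), (0.1338072419166565, 0.25576624274253845), 83.39624786376953)
[[0.33550000190734863, 0.21629999577999115], [0.5896000266075134, 0.18690000474452972], [0.6050000190734863, 0.3197999894618988], [0.35089999437332153, 0.3492000102996826]]
[([0.5509, 0.2575, 0.008], 0.81)] [([0.4848, 0.2627, 0.0561], 0.95)] [([0.3855, 0.2754, 0.0095], 0.85), ([0.5483, 0.2556, 0.035], 0.34)]
top 0.58 5655
 rect ((0.46553683280944824, 0.2677272856235504), (0.13338971138000488, 0.2509717643260956), 83.79963684082031)
[[0.3336000144481659, 0.2150000035762787], [0.5831000208854675, 0.18790000677108765], [0.5975000262260437, 0.320499986410141], [0.3479999899864197, 0.3476000130176544]]
cup 0.76 298 [ 0.4313 -0.0052  0.008 ] [82. 76. 67.]
spacer 0.5 204 [ 0.6448 -0.0263  0.008 ] [150. 149. 148.]
cap 0.72 282 [ 0.5024 -0.0842  0.008 ] [160. 161.  69.]
cap 0.68 329 [0.4952 0.0746 0.008 ] [160. 160.  69.]
cap 0.52 341 [ 5.426e-01 -4.000e-04  8.000e-03] [159. 158. 160.]
[([0.5486, 0.2642, 0.0095], 0.77)] [([0.4842, 0.2624, 0.0575], 0.94)] [([0.3867, 0.273, 0.011], 0.84), ([0.4917, -0.2902, -0.0013], 0.49)]
5.8917
```

```bash
cat >> h.py <<'E'
YAW=-.111; Q=quat(YAW)
def measure(thing,approx,h,tag,n=2):
    """hover view of a disc with wrist camera -> centre"""
    out=[]
    for i in range(n):
        k,im=look("wrist",tag)
        for d in models.regions_of(thing,"wrist"):
            v,u=np.nonzero(d["pixels"]); p=ray(k,(u.min()+u.max())/2,(v.min()+v.max())/2,h*.6); w=ray(k,u.mean(),v.mean(),h*.6)
            if np.hypot(*(w[:2]-approx))<.02: out.append((w[:2]+p[:2])/2); print(thing,np.round(w,4),np.round(p,4),len(u)); break
    return np.mean(out,0)
def pick(thing,approx,h,tag):
    gripper_to(.064,15)
    r.move_to([approx[0]-.0,approx[1],.14],Q)
    p=measure(thing,approx,h,tag)
    r.move_l([p[0],p[1],.045],vel=.12); r.move_l([p[0],p[1],.0275],vel=.06)
    gripper_to(.03,15)
    print("open",T.current_opening(),"F",T.current_wrist_force(),"t",T.current_t())
    r.move_l([p[0],p[1],.15],vel=.2); print("lifted open",T.current_opening(),T.current_t())
    return p
E
python3 - <<'E'
from h import *
p=pick("cup",np.array([.4325,-.006]),.018,"w_cup")
look("wrist","w_cup_held")
a=cv2.imread("pics/w_cup.png");b=cv2.imread("pics/w_cup_held.png")
cv2.imwrite("pics/w3.png",cv2.resize(np.vstack([a,b]),None,fx=.71,fy=.71))
E
```

```text
cup [ 0.433  -0.005   0.0108] [ 0.4329 -0.0051  0.0108] 1775
cup [ 0.4328 -0.0049  0.0108] [ 0.4325 -0.0048  0.0108] 1729
open 0.04277680837997363 F [-0.2050287  -0.6125746   1.51687344] t 9.75
lifted open 0.043027380251159736 10.5167
```

View pics/w3.png

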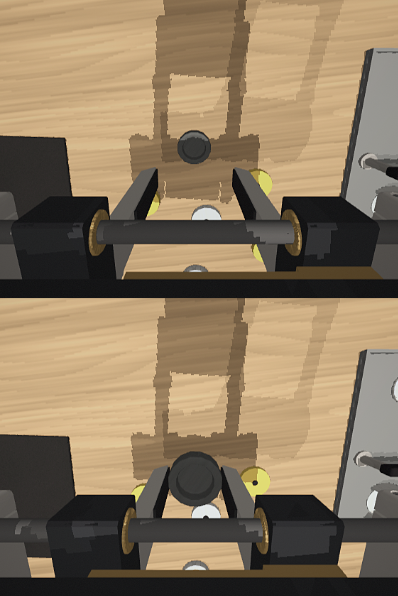

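Both panels show the cup centred between the fingertips before the grasp and firmly held after it. Next I check its offset in the hand and seat it.

```bash
cat >> h.py <<'E'
def held_offset(thing,h,tcp_above_base=.0275):
    k,im=look("wrist","held_"+thing); e=np.array(T.current_ee_pos())
    for d in models.regions_of(thing,"wrist")[:3]:
        v,u=np.nonzero(d["pixels"]); w=ray(k,(u.min()+u.max())/2,(v.min()+v.max())/2,e[2]-tcp_above_base+h*.6)
        print("held",thing,len(u),round(d["score"],2),"offset",np.round(w[:2]-e[:2],4))
def place(n,base,guard=8):
    """n: TCP xy target, base: world z of the seat"""
    z=base+.0275
    r.move_to([n[0],n[1],base+.1],Q)
    r.move_l([n[0],n[1],z+.012],vel=.12,guard=15)
    hit=r.move_l([n[0],n[1],z-.003],vel=.03,guard=guard)
    e=np.array(T.current_ee_pos()); print("hit",hit,"tcp",e,"expected z",z,"F",T.current_wrist_force(),"t",T.current_t())
    return hit,e,z
E
python3 - <<'E'
from h import *
held_offset("cup",.018)
print(place([.546,.259],.008))
E
```

```text
held cup 4681 0.93 offset [-0.0004  0.0018]
held cup 15740 0.61 offset [-0.0226  0.1379]
hit True tcp [0.54627558 0.25914209 0.03464662] expected z 0.035500000000000004 F [ 0.47477126 -0.65267244  2.00447704] t 12.9
(True, array([0.54627558, 0.25914209, 0.03464662]), 0.035500000000000004)
```

```bash
cat >> h.py <<'E'
def release(tag):
    gripper_to(.060,15); e=np.array(T.current_ee_pos())
    r.move_l([e[0],e[1],e[2]+.09],vel=.2)
    k,im=look("wrist",tag)
    print("F",np.round(T.current_wrist_force(),2),"nest",marks("nest","wrist"),"ball",marks("ball_center","wrist"),"t",T.current_t())
    return k,im
E
python3 - <<'E'
from h import *
k,im=release("w_rel1")
print("cup",marks("cup","wrist"))
for d in models.regions_of("cup","wrist")[:2]:
    v,u=np.nonzero(d["pixels"]); print(len(u),d["score"],ray(k,u.mean(),v.mean(),.026))
E
```

```text
F [ 0.08 -0.69 -0.99] nest [] ball [([0.3861, 0.276, 0.0173], 0.59)] t 14.1333
cup [([0.5408, 0.257, 0.0086], 0.92)]
1926 0.72 [0.54592069 0.26047177 0.026     ]
37948 0.44 [0.46711787 0.26840827 0.026     ]
```

View pics/w_rel1.png

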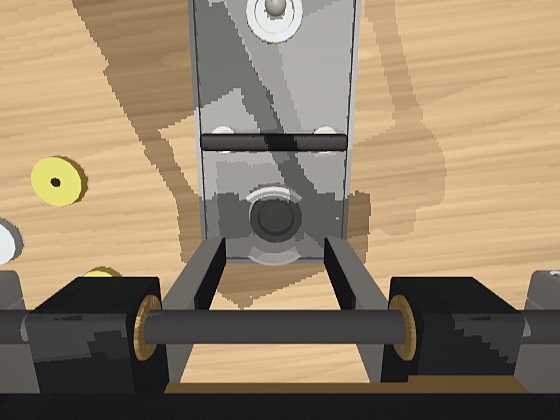

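The cup sits between the two nest walls at (275,217), and the ball is in its pocket. Next is the spacer.

```bash
python3 - <<'E'
from h import *
p=pick("spacer",np.array([.6455,-.028]),.012,"w_sp")
held_offset("spacer",.012)
if .04<T.current_opening()<.046:
    hit,e,z=place([.546,.259],.026)
    if abs(e[2]-z)<.0025: release("w_rel2"); print(marks("spacer","wrist"))
E
```

```text
spacer [ 0.647  -0.0261  0.0072] [ 0.647  -0.026   0.0072] 1081
spacer [ 0.6477 -0.0265  0.0072] [ 0.6469 -0.0265  0.0072] 1189
open 0.04373139421582757 F [-0.32871338  0.04651616  1.11469674] t 17.75
lifted open 0.04404041012448963 18.5167
held spacer 2950 0.59 offset [-0.0004  0.0018]
held spacer 1957 0.19 offset [-0.0882  0.0198]
hit True tcp [0.54619715 0.25913237 0.05282264] expected z 0.0535 F [-0.30748631 -0.45907477  1.75767906] t 20.8917
F [-0.11 -0.75 -0.42] nest [([0.3871, 0.2744, 0.0103], 0.42)] ball [([0.3894, 0.2749, 0.0167], 0.66)] t 22.125
[([0.5492, 0.2565, 0.0235], 0.69)]
```

```bash
python3 - <<'E'
from h import *
p=pick("cap",np.array([.5445,-.002]),.010,"w_cap")
held_offset("cap",.010)
if .04<T.current_opening()<.046:
    hit,e,z=place([.546,.259],.038)
    if abs(e[2]-z)<.0025: release("w_rel3"); print(marks("cap","wrist"))
a=cv2.imread("pics/w_rel3.png");b=cv2.imread("pics/w_rel2.png")
cv2.imwrite("pics/w4.png",cv2.resize(np.vstack([b,a]),None,fx=.71,fy=.71))
E
```

```text
cap [0.5445 0.0006 0.006 ] [0.5443 0.0007 0.006 ] 1647
cap [5.446e-01 2.000e-04 6.000e-03] [5.447e-01 2.000e-04 6.000e-03] 1646
open 0.043298591891842556 F [0.02008331 0.06272181 1.65042457] t 25.5417
lifted open 0.04349035671951869 26.3083
held cap 1840 0.95 offset [-0.0557  0.0482]
held cap 4073 0.87 offset [0.0004 0.0014]
held cap 1720 0.83 offset [-0.0509 -0.0461]
hit True tcp [0.54624353 0.2591697  0.06478376] expected z 0.0655 F [-0.73018333  0.34133172  3.35445193] t 28.5333
F [0.68 0.01 0.54] nest [] ball [([0.3888, 0.2733, 0.0158], 0.87), ([0.5472, 0.2583, 0.0422], 0.7), ([0.4692, 0.2686, 0.0005], 0.69)] t 29.7667
[([0.5459, 0.2593, 0.0389], 0.85), ([0.6078, 0.0847, -0.0008], 0.69), ([0.4972, 0.0729, 0.0005], 0.56)]
```

View pics/w4.png

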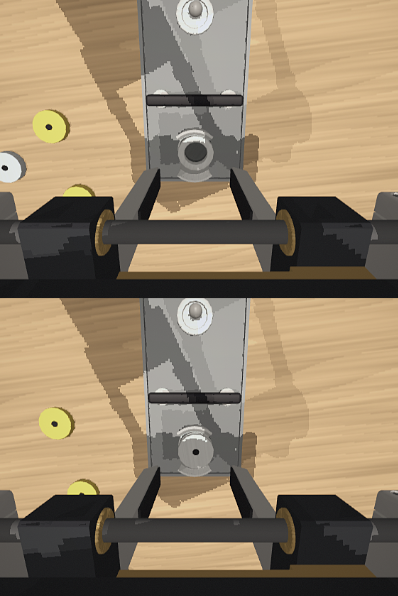

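The upper panel shows the spacer seated and the lower one the cap seated square with the ball in its pocket. Next I line up with the handle.

```bash
python3 - <<'E'
from h import *
print(marks("tray_handle","wrist"))
for s in (1,-1):
    q=quat(YAW+s*np.pi/2)
    for p in ([.4815,.266,.06],[.5,-.295,.206]):
        a=inverse_kinematics(p,q); print(s,None if a is None else np.round(a,2))
s=min((1,-1),key=lambda s:abs(inverse_kinematics([.5,0,.2],quat(YAW+s*np.pi/2))[5])); print("s",s)
q=quat(YAW+s*np.pi/2)
gripper_to(.028,15)
r.move_to([.4815,.266,.17],q)
k,im=look("wrist","w_h")
print(marks("tray_handle","wrist"),marks("nest","wrist"),marks("tray","wrist"))
for d in models.regions_of("tray_handle","wrist")[:2]:
    m=d["pixels"]; v,u=np.nonzero(m); print(len(u),round(d["score"],2),ray(k,u.mean(),v.mean(),.06))
# dark bar pixels near the tray centre
from numpy.linalg import norm
d=(im.max(2)<50); n,l,st,c=cv2.connectedComponentsWithStats(d.astype(np.uint8))
for i in range(1,n):
    w=ray(k,*c[i],.06)
    if st[i,4]>300: print("dark",st[i],np.round(w,4))
print(T.current_t())
E
```

```text
[([0.4844, 0.2624, 0.0533], 0.78)]
1 [ 0.38  0.39  1.8  -0.    0.95 -2.65]
1 [-0.65  0.3   1.53 -0.    1.31  2.6 ]
-1 [ 0.38  0.39  1.8  -0.    0.95  0.49]
-1 [-0.65  0.3   1.53 -0.    1.31 -0.54]Traceback (most recent call last):
  File "<stdin>", line 7, in <module>
  File "<stdin>", line 7, in <lambda>
TypeError: 'NoneType' object is not subscriptable
```

```bash
python3 - <<'E'
from h import *
q=quat(YAW-np.pi/2)
gripper_to(.028,15)
r.move_to([.4815,.266,.17],q)
k,im=look("wrist","w_h")
print(marks("tray_handle","wrist"),marks("nest","wrist"),marks("tray","wrist"))
d=(im.max(2)<60); n,l,st,c=cv2.connectedComponentsWithStats(d.astype(np.uint8))
for i in range(1,n):
    if st[i,4]>300: print("dark",st[i],np.round(ray(k,*c[i],.06),4))
e=np.array(T.current_ee_pos()); K=k
print(e,T.current_t(),{a:np.round(v,3).tolist() for a,v in k.items()})
E
```

```text
[([0.4834, 0.2642, 0.0537], 0.56)] [([0.468, 0.2674, -0.0001], 0.59)] [([0.4664, 0.2683, 0.0008], 0.75)]
dark [ 269  157   21  111 1495] [0.4837 0.2702 0.06  ]
dark [ 213  238  123   82 2291] [0.4737 0.1895 0.06  ]
dark [    0   277   223   106 11943] [0.3503 0.1654 0.06  ]
dark [  327   277   233   105 11311] [0.5913 0.1419 0.06  ]
dark [    0   393   560    27 15024] [0.4648 0.0624 0.06  ]
[0.48161141 0.26598533 0.1699136 ] 32.1833 {'fx': 313.247, 'fy': 313.247, 'cx': 274.49, 'cy': 208.883, 'position': [0.49, 0.339, 0.323], 'orientation': [0.124, 0.991, -0.055, -0.007]}
```

View pics/w_h.png

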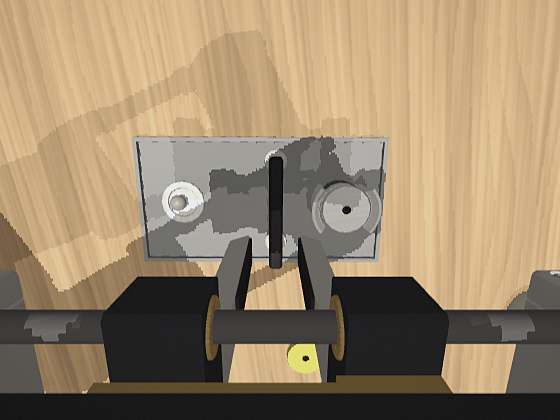

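The bar is at column ~276, rows 157–268, straight between the fingertips, and the stack and ball are in place. I'll grip it, then do a slow test lift.

```bash
python3 - <<'E'
from h import *
k=vision.get_calibration("wrist"); b=ray(k,276,212,.063); print("bar",b)
p=np.mean([b[:2],[.4834,.2642],[.4814,.2662]],0); print("target",p)
r.move_l([p[0],p[1],.10],vel=.12)
hit=r.move_l([p[0],p[1],.061],vel=.06,guard=10); print("hit",hit,T.current_ee_pos(),T.current_wrist_force())
if not hit:
    gripper_to(.005,50); print("open",T.current_opening())
    z0=T.current_ee_pos()[2]
    r.move_l([p[0],p[1],z0+.03],vel=.04); r.hold(.3)
    print("open",T.current_opening(),"F",np.round(T.current_wrist_force(),2),"M",np.round(T.current_torque(),3))
    k,im=look("scene","s_lift")
    print("ball",marks("ball_center","scene"),marks("ball_pocket","scene"),"tray",marks("tray","scene"),T.current_t())
    cv2.imwrite("pics/s_lift_c.png",cv2.resize(im[80:280,200:440,::-1],None,fx=2.5,fy=2.5))
E
```

```text
bar [0.48405223 0.26986518 0.063     ]
target [0.48295074 0.26675506]
hit False [0.48315043 0.26682092 0.06101795] [-0.39055465 -0.26096751  0.92376742]
open 0.011784858291588743
open 0.011747185269576426 F [ 1.07  0.37 -4.99] M [-0.085 -0.036  0.009]
ball [([0.3846, 0.2748, 0.0479], 0.59), ([0.4892, -0.2912, -0.0043], 0.56)] [([0.39, 0.2779, 0.0397], 0.81), ([0.4822, 0.2632, 0.0838], 0.6), ([0.5476, 0.2588, 0.0596], 0.2)] tray [([0.4655, 0.2695, 0.028], 0.62), ([0.7652, -0.1151, 0.0016], 0.34)] 35.525
```

View pics/s_lift_c.png

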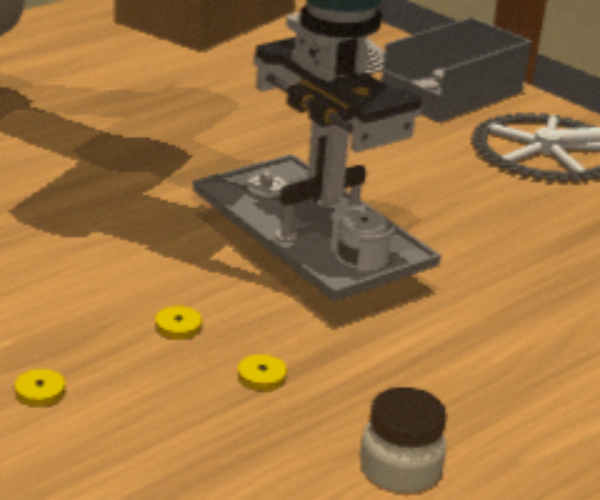

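The tray hangs level with the ball in its pocket and the stack intact. Now I carry it.

```bash
python3 - <<'E'
from h import *
e=np.array(T.current_ee_pos())
r.move_l([e[0],e[1],.211],vel=.06)
r.move_l([.502,-.295,.211],vel=.07)
r.hold(.5)
print("ee",T.current_ee_pos(),"open",T.current_opening(),"F",np.round(T.current_wrist_force(),2),"M",np.round(T.current_torque(),3),T.current_t())
for c in ("top","scene"):
    k,im=look(c,"f_"+c)
    for t in ("tray","mat","tray_handle","ball_center","ball_pocket","nest_cap","cap","housing","grease","wrench"): print(c,t,marks(t,c))
cv2.imwrite("pics/f_c.png",cv2.resize(im[120:350,20:280,::-1],None,fx=2.5,fy=2.5))
print(T.current_dq(),T.current_t())
E
```

```text
ee [ 0.50199166 -0.29499599  0.21099467] open 0.01118456762501112 F [ 0.36  0.1  -4.97] M [-0.013 -0.027 -0.002] 46.35
top tray [([0.4869, -0.2949, 0.1512], 0.59)]
top mat [([0.4911, -0.2935, -0.0008], 0.87), ([0.4044, -0.2864, 0.1731], 0.46)]
top tray_handle [([0.5023, -0.2987, 0.2065], 0.76)]
top ball_center [([0.406, -0.2881, 0.1711], 0.5)]
top ball_pocket [([0.4055, -0.2879, 0.1607], 0.62)]
top nest_cap [([0.5675, -0.3005, 0.1848], 0.77)]
top cap [([0.5687, -0.3061, 0.1886], 0.84), ([0.4987, 0.0733, -0.0011], 0.83), ([0.6008, 0.0872, 0.0043], 0.7)]
top housing [([0.566, -0.3064, 0.1891], 0.31)]
top grease [([0.7649, 0.0966, -0.0002], 0.78), ([0.4066, -0.287, 0.1712], 0.16)]
top wrench [([0.7652, -0.1183, 0.0018], 0.8), ([0.5656, -0.2994, 0.1594], 0.18)]
scene tray [([0.5646, -0.3061, 0.1853], 0.72), ([0.4866, -0.2939, 0.1466], 0.69)]
scene mat [([0.4859, -0.2927, -0.0029], 0.59)]
scene tray_handle [([0.5015, -0.298, 0.2064], 0.75)]
scene ball_center [([0.4021, -0.2882, 0.169], 0.37)]
scene ball_pocket [([0.4114, -0.2867, 0.1584], 0.83)]
scene nest_cap [([0.5662, -0.3087, 0.1886], 0.9)]
scene cap [([0.6025, 0.0828, -0.0002], 0.81), ([0.5049, -0.0834, -0.0008], 0.76), ([0.5671, -0.2984, 0.1904], 0.74)]
scene housing [([0.5302, -0.3366, 0.0036], 0.95)]
scene grease [([0.7694, 0.0977, -0.0004], 0.59)]
scene wrench [([0.7672, -0.1152, 0.0034], 0.77), ([0.5642, -0.302, 0.1554], 0.24)]
[ 0.00053618 -0.00072104  0.00143749 -0.00070553 -0.00021669 -0.00047387] 47.45
```

View pics/f_c.png

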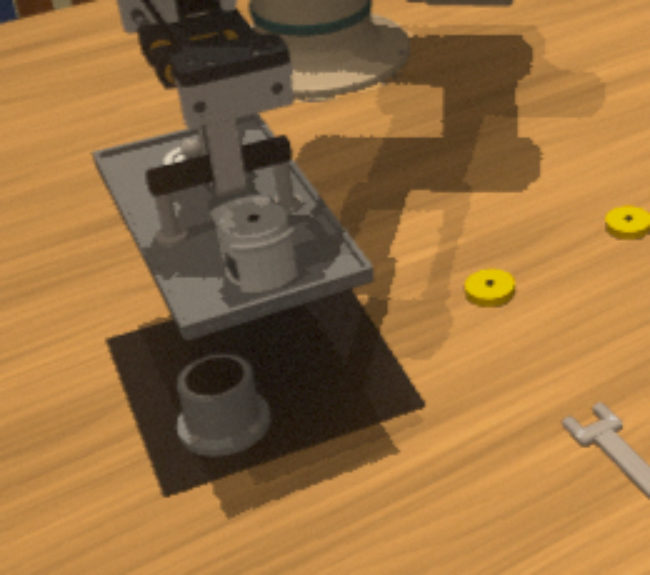

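The tray hangs level over the mat, with the stack in the nest, the ball in its pocket and the housing untouched. Handing in.

```bash
python3 -c "
from h import *
r.sign_off(); print(T.current_t())"
```

```text
the job is handed in; nothing more can be done
the job is handed in; nothing more can be done
```

I stacked the cup, spacer and cap in the nest. I then carried the tray by its handle over the mat and handed the job in while holding it there, at about 47.5 s of the 72 s allowed. No verdict is reported.

**Stack:** each part stopped within 1 mm of its expected seating height. The wrist pictures showed the stack square in the nest.

**Final pose:** tray centre at about (0.487, -0.295), against the mat's (0.486 to 0.491, -0.293). The underside measured 0.147 to 0.151 m above the bench. The tray looked level in the picture, and the arm was practically still (joint speeds below 0.002 rad/s). The handle was still gripped at an opening of about 11 mm, with the load steady at 5 N.

**Ball and bystanders:** the ball showed in its pocket. The grease jar, wrench and housing stayed within about 4 mm of their first readings.

**Disagreements:**
- The top camera's only housing detection (score 0.31) was a false one on the stack, because the tray covered the housing. The scene camera saw the housing in place with a score of 0.95.
- One nest reading and one tray reading fell on other parts of the tray, and I disregarded both.
- The handle estimates differed by up to about 7 mm along the bar, which did not matter for the grip.

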